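# Tip the hair claws from the scoop tray into the chest's pull-out tray

### The job

Two hair claws are lying on the small steel scoop tray. Lift the scoop tray by its handle with both claws on it, carry it over to the little pull-out tray that is extended from the blue plastic chest, and tip it so that both claws slide off into that tray. Then set the empty scoop tray back down on the table, flat and right way up, and let it go.

Things in the scene. Friction and masses are not known exactly. Their poses are not given: they have to be found in the camera images.
- scoop: Loose steel scoop tray. Origin: centre of the pan's underside; own -x to the handle, +x to the open lip, z up. Pan x -70 to 70, 116 wide (y), floor 4 thick, side walls to z 26, back wall to z 36, none at the lip. Wooden bar handle x -149 to -70, 18 wide, z 16 to 36: grip from above. Starts left or right of the chest, a round hand mirror on the other side. Slippery: claws slide at 13-20 degrees.
- claw_a: One of two alike brown plastic hair claws, 48 long (x) by 28 wide (y) by 20 high, 22 g, lying on the scoop's pan in its -y half. Origin: centre of its underside.
- claw_b: The other hair claw, of the same size and weight, lying on the scoop's pan in its +y half. Origin: centre of its underside.
- tray (a point): Centre of the inner floor of the blue pull-out tray, 103 above the table, fixed to the two-drawer chest. x goes into the chest (about away from the robot), y left, z up. Inside x -72 to 72, y -100 to 100, 35 deep, walls 3. The chest's white top (270 wide, 220 deep, upper face 52 above this point, toiletries on it up to 60 high) covers the tray from x 55 on; the rest is open above.
Not all that is in view belongs to the job. Of the things that look like the scoop, the larger one is meant. What is shaped like the claw_b but turquoise is not meant.

How it is judged:
On the way, in this order (a step that is already met when the one before it is completed fails the run):
1. the scoop tray is lifted at least 50 mm off the table with both claws on it (height (world z) of scoop above 0.05 m and x of claw_a in the frame of scoop between -0.075 and 0.075 m and y of claw_a in the frame of scoop between -0.06 and 0.06 m and z of claw_a in the frame of scoop between -0.005 and 0.035 m and x of claw_b in the frame of scoop between -0.075 and 0.075 m and y of claw_b in the frame of scoop between -0.06 and 0.06 m and z of claw_b in the frame of scoop between -0.005 and 0.035 m), for 0.1 s.
2. the raised scoop tray is tipped by more than 12 degrees, near the pull-out tray (angle between scoop's own z axis and vertical above 0.21 rad and height (world z) of scoop above 0.08 m and horizontal distance between scoop and tray below 0.25 m), for 0.05 s.
3. both claws are in the pull-out tray (x of claw_a in the frame of tray between -0.072 and 0.072 m and y of claw_a in the frame of tray between -0.1 and 0.1 m and z of claw_a in the frame of tray between -0.005 and 0.045 m and x of claw_b in the frame of tray between -0.072 and 0.072 m and y of claw_b in the frame of tray between -0.1 and 0.1 m and z of claw_b in the frame of tray between -0.005 and 0.045 m), for 0.2 s.
At the end, for the whole second after the job is handed in: Both hair claws lie at rest inside the pull-out tray (origins within its inner walls and no more than 10 mm above its rim), and the empty scoop tray stands at rest flat on the table, right way up (within 7 degrees, its underside no more than 12 mm above the table) (all of step 3 and linear speed of each of claw_a, claw_b, scoop below 0.03 m/s and angle between scoop's own z axis and vertical below 0.12 rad and height (world z) of scoop between -0.01 and 0.012 m); the robot touches nothing.
It also fails if it takes over 56 s, if anything falls off the work surface, if the arm or the gripper's body presses on something with over 40 N, if the wrist force passes 120 N, or if a joint passes its speed limit or range.

### The arm

A 7-joint arm with a two-finger parallel gripper is mounted at the origin on the work surface. World frame = base frame: x ahead of the robot, y to its left, z up, the work surface at z = 0. Lengths are in m, angles in rad, forces in N, time in s.
With the tool pointing down it reaches from about 0.4 to 0.85 m from the base axis. Payload 4.5 kg.
Tool frame: the origin (TCP) lies midway between the tips of the shut fingers; the grasp point (between the pads) lies 19 mm behind it (bot.pinch_z is the distance from the TCP to the grasp point, in m); z points along the fingers, y is the line along which they close (so a half turn about z gives the same grasp; the last joint's range is limited). The gripper opens to 85 mm and grips with 20 to 120 N. Pads are 22 mm wide; open, the fingers measure 114 mm over their backs; the gripper's body (76 mm by 85 mm) begins 54 mm behind the grasp point. The pads swing forward as they close: fully open they stand 13 mm farther back than shut.
Start: joints at [-1.087, 0.689, -0.195, 1.565, 0.157, 0.902, -0.215], TCP at [0.272, 0.563, 0.198] pointing down, gripper open.
Joint ranges: [-3.01, 3.01], [-0.46, 2.08], [-1.47, 1.51], [0.13, 2.56], [-1, 4.14], [0.04, 2.09], [-2.66, 2.66]. Speed limits (rad/s): [2.57, 2.57, 3.14, 3.14, 3.14, 3.14, 3.14].

### API

Orientations are given as a unit quaternion [x, y, z, w].
In Python, from cell import bot gives the robot as it stands.
- The arm moves only by the shell command python3 -m inch 'ROWS' [OPENING] [FORCE]. ROWS is JSON, a list of rows, each a list of 4 numbers: the shift along the world's x, y, z in m, then the turn about the world's z in degrees. In form: [[tx, ty, tz, twist], ...]. A call has 1 to 8 rows; each row is the pose to reach, as a shift and turn from the pose commanded when the call began; what a row does not reach only later rows make up. A row lasts 1/10 s, in which the tool goes at most 50 mm and 8.59 degrees, less where a joint would pass 70% of its speed; a pose out of reach is approached as far as the arm can. A call with a gripper value outside its range is refused whole. OPENING is the opening, from 0 (shut) to 1 (fully open), set as the call begins (- or left out, the last holds). The fingers move at their own pace and stop on an object; FORCE is the grip in N (left out, the last holds). Time passes only in rows, so rows that repeat a pose let the fingers close. It gives the time, the measured TCP pose, the force, the opening and the grip force at its end, in the units of the state.
- bot.sense(): the state, without advancing time (a new reading comes with each control period).
- bot.camera(name): name is "side" or "top" or "wrist"; returns a dict with "pixels" (480x640x3 uint8, red, green, blue), "camera_matrix" (3x3 intrinsics, pixels), "distortion" ([k1, k2, p1, p2, k3] as OpenCV has them; the pictures are not rectified), "R" (3x3) and "t" (3): a world point X has camera coordinates R X + t. Camera axes: x right, y down, z forward; pixel columns grow to the right and rows downward; lengths in m; the calibration is good to about 2 mm. A picture is of the moment at which its call begins. There is no depth.
- bot.close_job(): hands the job in; it is judged then, once.
The state is a dict: "time_s": time; "joints": joint angles; "joint_vel": joint speeds; "effort": joint torques, N m; "position": TCP position; "eef_rot": TCP orientation; "force": force on the tool from outside, world axes, zero at the start; "wrist_torque": the same for the moment, N m; "width": finger opening in m; "gripper_force": force on a finger pad.
Only numpy, scipy, OpenCV 4.12 (cv2) and the standard library are available. Lean on these libraries where they do the work, as an engineer would, in place of code of your own. Each camera call takes 0.05 s, during which the arm holds its last target. There are 200 camera calls.

## Working session

There is one attempt and no reset: what is moved stays moved. The work goes in short steps, Python scripts to look and compute and a shell command to move; the robot and the scene stay as the last step left them, time stands still between calls to the robot, and variables do not carry over. Pictures are saved under pics/ and viewed, at most 10 in all, crops included, and the job is handed in when it is done.

```bash
ls; mkdir -p pics
python3 - <<'E'
from cell import bot
import cv2, pickle
d={n:bot.camera(n) for n in("side","top","wrist")}
pickle.dump(d,open("d0.pkl","wb"))
for n in("side","top"): cv2.imwrite(f"pics/{n}0.png",d[n]["pixels"][:,:,::-1])
s=bot.sense(); print(s["time_s"],s["position"],s["eef_rot"],s["width"],bot.pinch_z)
for n in d: print(n,(-d[n]["R"].T@d[n]["t"]).round(3),d[n]["R"].round(2).tolist())
E
```

```text
pics
0.15 [0.27157298 0.56234069 0.19746426] [ 2.22997624e-01  9.74818739e-01 -6.90608352e-04 -9.72655238e-05] 0.08549514530984251 0.0187
side [ 0.274 -1.061  0.928] [[0.96, -0.28, -0.01], [-0.18, -0.6, -0.78], [0.21, 0.75, -0.63]]
top [ 0.437 -0.098  1.444] [[0.02, -1.0, -0.01], [-1.0, -0.02, -0.09], [0.09, 0.01, -1.0]]
wrist [0.21  0.592 0.373] [[0.44, 0.9, -0.0], [0.87, -0.42, 0.27], [0.25, -0.12, -0.96]]
```

View pics/top0.png

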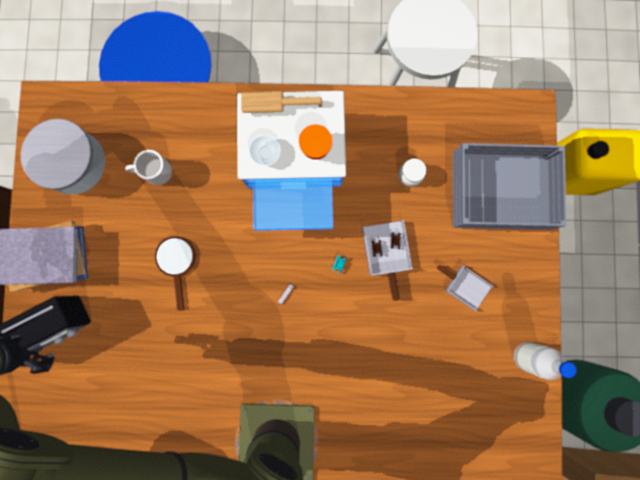

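View pics/side0.png

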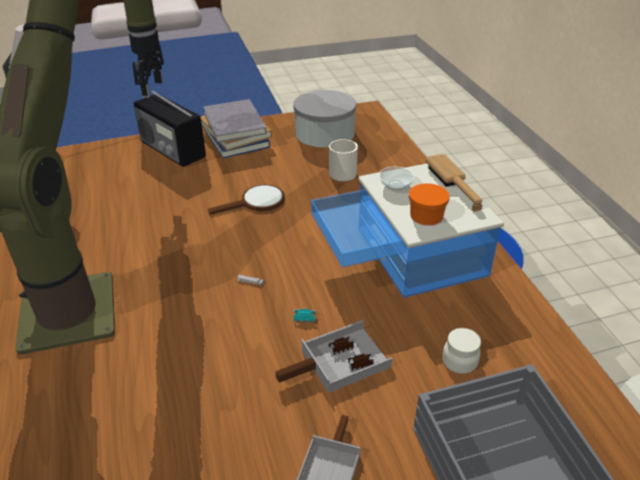

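The top view shows the scoop's pan at about (388,248), with its handle running to (395,298) toward the robot. The blue pull-out tray spans (253–333, 180–230) and the white chest top is above it. The small scoop at (470,287) and the turquoise claw at (340,263) are decoys.

```bash
cat > h.py <<'E'
import numpy as np, cv2
def ray(c,uv,z):
    p=cv2.undistortPoints(np.array([[uv]],float),c["camera_matrix"],np.array(c["distortion"],float))[0,0]
    o=-c["R"].T@c["t"]; d=c["R"].T@np.array([p[0],p[1],1.]); return o+d*(z-o[2])/d[2]
def proj(c,X):
    return cv2.projectPoints(np.array(X,float).reshape(-1,3),cv2.Rodrigues(c["R"])[0],np.array(c["t"],float),c["camera_matrix"],np.array(c["distortion"],float))[0][:,0]
def rect(c,m,roi,z):
    x0,y0,x1,y1=roi; k=np.zeros_like(m); k[y0:y1,x0:x1]=m[y0:y1,x0:x1]
    n,l,s,_=cv2.connectedComponentsWithStats(k); i=1+np.argmax(s[1:,4])
    pts=np.argwhere(l==i)[:,::-1]
    W=np.array([ray(c,p,z)[:2] for p in pts]).astype(np.float32)
    return s[i],cv2.minAreaRect(W*1000),cv2.boxPoints(cv2.minAreaRect(W*1000))
E
python3 - <<'E'
import pickle; from h import *
np.set_printoptions(precision=1,suppress=True)
c=pickle.load(open("d0.pkl","rb"))["top"]; im=c["pixels"]
hsv=cv2.cvtColor(im,cv2.COLOR_RGB2HSV); H,S,V=[hsv[...,i] for i in range(3)]
u=lambda b:b.astype(np.uint8)
for n,m,roi,z in [("pan",u((S<60)&(V>90)),(350,210,425,285),.02),
  ("handle",u((V<120)&(S>80)),(375,274,410,310),.036),
  ("tray",u((H>95)&(H<120)&(S>120)),(235,187,350,240),.138),
  ("top",u((S<50)&(V>190)),(230,85,350,185),.155),
  ("mouthclaws",u(V<90),(365,228,408,264),.015)]:
    s,r,b=rect(c,m,roi,z); print(n,s,r); print(b.round(0).tolist())
big=cv2.resize(im[170:310,230:430],(800,560),interpolation=cv2.INTER_CUBIC)
cv2.imwrite("pics/crop.png",big[:,:,::-1])
E
```

```text
pan [ 363  220   50   55 1893] ((545.7163696289062, -298.0546875), (141.32778930664062, 120.6788330078125), 10.499210357666016)
[[465.0, -252.0], [487.0, -370.0], [626.0, -345.0], [604.0, -226.0]]
handle [388 274  22  26 254] ((440.9555358886719, -332.1112976074219), (72.8935546875, 52.374794006347656), 11.905109405517578)
[[400.0, -314.0], [411.0, -365.0], [482.0, -350.0], [471.0, -299.0]]
tray [ 248  187   85   43 3311] ((635.576904296875, -28.147682189941406), (110.66728973388672, 219.7350616455078), 1.1791772842407227)
[[578.0, 81.0], [583.0, -139.0], [693.0, -137.0], [689.0, 83.0]]
top [ 237   91  109   88 6870] ((827.6083984375, -25.782241821289062), (229.50355529785156, 279.8161926269531), 2.371318817138672)
[[707.0, 109.0], [719.0, -170.0], [948.0, -161.0], [936.0, 119.0]]
mouthclaws [372 241  10  15 112] ((544.7883911132812, -269.80963134765625), (39.735233306884766, 25.4891357421875), 1.1985317468643188)
[[525.0, -257.0], [525.0, -283.0], [565.0, -282.0], [564.0, -257.0]]
```

View pics/crop.png

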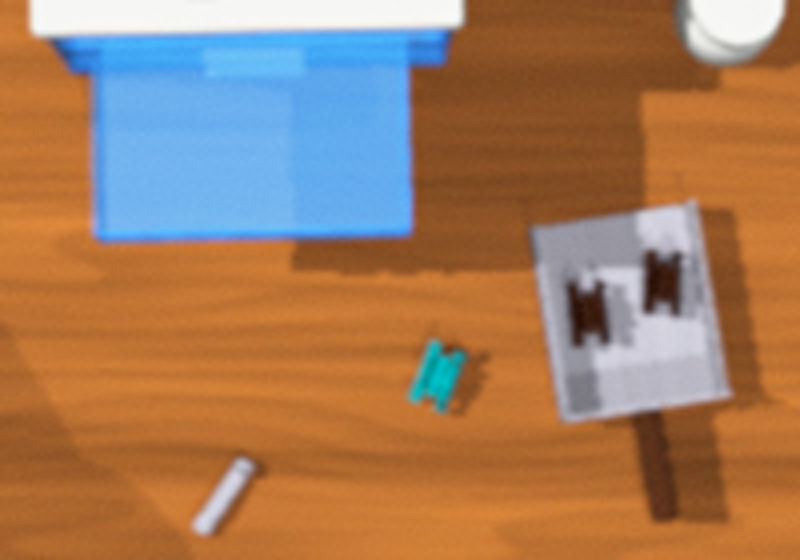

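Run:
```python
import pickle; from h import *
np.set_printoptions(precision=3,suppress=True)
c=pickle.load(open("d0.pkl","rb"))["top"]; f=lambda u,v:(230+u/4-.375,170+v/4-.375)
a=ray(c,f(648,412),.034);b=ray(c,f(665,520),.034);d=a-b
print("handle",a,b,np.hypot(*d[:2]),np.degrees(np.arctan2(d[1],d[0])))
L=[ray(c,f(*p),.026) for p in((531,228),(695,203))]; B=[ray(c,f(565,420),.026),ray(c,f(730,396),.036)]
print("pan lip",L,"back",B)
for e in((L[0]-B[0]),(L[1]-B[1])): print(np.degrees(np.arctan2(e[1],e[0])))
F=[ray(c,f(*p),.138) for p in((95,238),(413,236))]; print("tray front",F, np.linalg.norm(F[1]-F[0]))
e=F[0]-F[1]; print(np.degrees(np.arctan2(-e[0],e[1])))
T=[ray(c,f(*p),.155) for p in((31,36),(464,25))]; print("top front",T)
```

```text
handle [ 0.476 -0.31   0.034] [ 0.401 -0.323  0.034] 0.07552057916232141 9.496779763074116
pan lip [array([ 0.604, -0.228,  0.026]), array([ 0.624, -0.344,  0.026])] back [array([ 0.469, -0.254,  0.026]), array([ 0.488, -0.367,  0.036])]
10.746952314585052
9.79096473252806
tray front [array([0.578, 0.065, 0.138]), array([ 0.584, -0.141,  0.138])] 0.2065789020293835
1.5479310910307913
top front [array([0.707, 0.109, 0.155]), array([ 0.72 , -0.171,  0.155])]
```

```bash
python3 -m inch '[[0.03,-0.03,0,-8],[0.06,-0.06,0.01,-16],[0.09,-0.1,0.02,-24],[0.12,-0.14,0.02,-32],[0.15,-0.18,0.02,-40],[0.18,-0.22,0.02,-48],[0.2,-0.26,0.02,-56],[0.22,-0.3,0.02,-64]]' 1 20; python3 -c "
from cell import bot;print(bot.sense()['joints'])"
```

```text
time_s: 0.95
position: [0.4925, 0.2608, 0.218]
eef_rot: [0.708, 0.706, -0.0, 0.0]
force: [1.4, 1.3, 0.0]
width: 0.0854
gripper_force: 0.0
[-0.62651292  0.5732542   0.09319955  1.75826186 -0.06921675  0.81335204
 -0.50287093]
```

```bash
python3 -m inch '[[0,-0.04,0,-6],[0,-0.08,0,-12],[0,-0.12,0,-18],[0,-0.16,0,-24],[0,-0.2,0,-30],[0,-0.24,0,-36],[0,-0.28,0,-42],[0,-0.32,0,-48]]' >/dev/null; python3 -m inch '[[0,-0.04,-0.01,-6],[-0.01,-0.08,-0.02,-12],[-0.02,-0.12,-0.03,-18],[-0.03,-0.16,-0.05,-24],[-0.04,-0.2,-0.07,-32],[-0.04,-0.24,-0.08,-32],[-0.04,-0.256,-0.09,-32],[-0.04,-0.256,-0.09,-32]]'
python3 - <<'E'
from cell import bot
import cv2,pickle
d={n:bot.camera(n) for n in("wrist","top")}
pickle.dump(d,open("d1.pkl","wb")); cv2.imwrite("pics/wrist1.png",d["wrist"]["pixels"][:,:,::-1]); print(bot.sense()["joints"])
E
```

```text
time_s: 2.55
position: [0.4501, -0.3161, 0.1269]
eef_rot: [0.996, 0.087, -0.001, 0.001]
force: [-0.3, 1.2, 0.1]
width: 0.0855
gripper_force: 0.0
[ 0.31875851  0.71822518  0.34482578  1.88115005 -0.39943735  0.61155107
 -0.47617546]
```

View pics/wrist1.png

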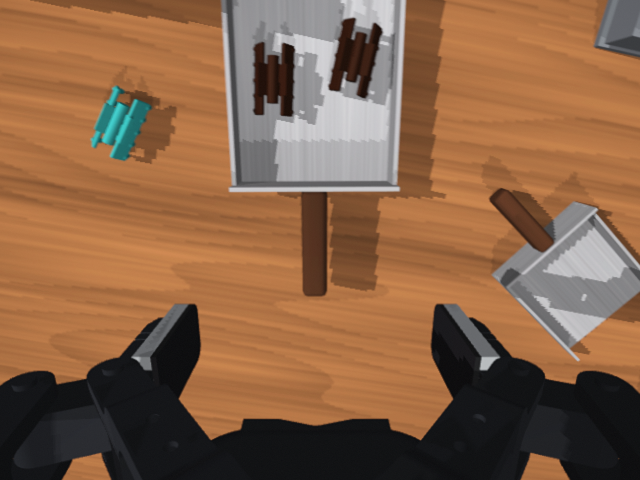

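The wrist view shows the handle vertical at column 314, from row 192 to row 296, centred between the fingers at about 315. Both claws are on the pan. I'll cast rays to check the grip point.

Run:
```python
import pickle; from h import *
np.set_printoptions(precision=4,suppress=True)
c=pickle.load(open("d1.pkl","rb"))["wrist"]
print(ray(c,(314,293),.036),ray(c,(314,189),.036), ray(c,(230,189),.036),ray(c,(399,189),.036))
a=ray(c,(314,189),.036)-ray(c,(314,293),.036);print(np.degrees(np.arctan2(a[1],a[0])),np.hypot(*a[:2]))
for p in((274,78),(357,57)): print(ray(c,p,.02))
```

```text
[ 0.405  -0.3237  0.036 ] [ 0.4803 -0.3106  0.036 ] [ 0.4705 -0.2542  0.036 ] [ 0.4903 -0.3676  0.036 ]
9.877295156013172 0.0764575450096183
[ 0.5471 -0.2716  0.02  ]
[ 0.5696 -0.324   0.02  ]
```

```bash
python3 -m inch '[[0.003,0.001,-0.02,0],[0.003,0.001,-0.04,0],[0.003,0.001,-0.06,0],[0.003,0.001,-0.08,0],[0.003,0.001,-0.1,0],[0.003,0.001,-0.11,0],[0.003,0.001,-0.118,0],[0.003,0.001,-0.118,0]]' 1; python3 -m inch '[[0,0,0,0],[0,0,0,0],[0,0,0,0],[0,0,0,0],[0,0,0,0],[0,0,0,0],[0,0,0,0],[0,0,0,0]]' 0 120
```

```text
time_s: 3.45
position: [0.4549, -0.3112, 0.0099]
eef_rot: [0.996, 0.09, -0.0, -0.0]
force: [0.4, 0.3, -1.0]
width: 0.0854
gripper_force: 0.0
time_s: 4.25
position: [0.4547, -0.3121, 0.0101]
eef_rot: [0.996, 0.089, 0.0, 0.0]
force: [0.4, 0.6, -0.6]
width: 0.0
gripper_force: 0.0
```

```bash
python3 -m inch '[[0,0,0.003,0],[0,0,0.008,0],[0,0,0.014,0],[0,0,0.02,0],[0,0,0.026,0],[0,0,0.03,0],[0,0,0.03,0],[0,0,0.03,0]]'
python3 - <<'E'
from cell import bot
import cv2,pickle,numpy as np
s=bot.sense(); print(s["force"],s["wrist_torque"])
d={n:bot.camera(n) for n in("wrist","side")}
pickle.dump(d,open("d2.pkl","wb")); cv2.imwrite("pics/lift.png",np.hstack([cv2.resize(d["wrist"]["pixels"],(400,300)),cv2.resize(d["side"]["pixels"][290:410,250:410],(400,300))])[:,:,::-1])
E
```

```text
time_s: 5.05
position: [0.4548, -0.3121, 0.0402]
eef_rot: [0.996, 0.089, 0.0, 0.0]
force: [0.1, 0.1, -0.3]
width: -0.0001
gripper_force: 0.0
[ 0.13829031  0.13492464 -0.31173966] [ 0.03261247  0.00346548 -0.02481922]
```

View pics/lift.png

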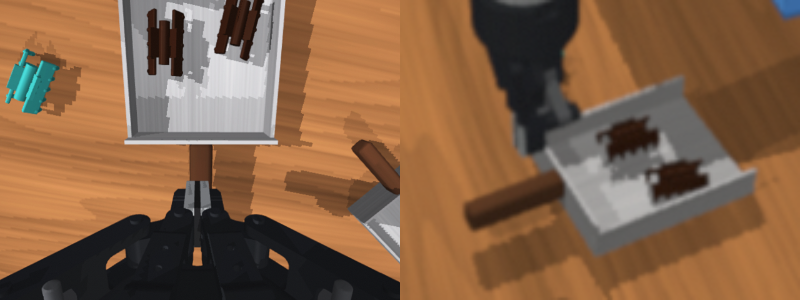

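Run:
```python
import pickle; from h import *
np.set_printoptions(precision=4,suppress=True)
d=pickle.load(open("d2.pkl","rb"));c=d["wrist"]
print("back wall",ray(c,(125*1.6,142*1.6),.036),ray(c,(277*1.6,142*1.6),.036))
s=d["side"]; g=lambda u,v:(250+(u-400)*.4,290+v*.4)
print("handle end near, side",ray(s,g(473,215),.026),"junction",ray(s,g(560,180),.026))
print("tip? side px of TCP",proj(s,[[.4548,-.3121,.0402],[.4548,-.3121,.02]]), "-> crop", [( (p[0]-250)*2.5+400,(p[1]-290)*2.5) for p in proj(s,[[.4548,-.3121,.0402],[.4548,-.3121,.02]])])
print("wrist px of TCP",proj(c,[[.4548,-.3121,.0402]])/1.6)
```

```text
back wall [ 0.4701 -0.2546  0.036 ] [ 0.4905 -0.3678  0.036 ]
handle end near, side [ 0.4051 -0.3229  0.026 ] junction [ 0.4774 -0.3083  0.026 ]
tip? side px of TCP [[302.9832 361.1376]
 [303.2425 368.0934]] -> crop [(np.float64(532.4579029336094), np.float64(177.84404914349665)), (np.float64(533.1062518147576), np.float64(195.2335732199863))]
wrist px of TCP [[196.2609 175.343 ]]
```

Run:
```python
import pickle,cv2,numpy as np; from h import *
d=pickle.load(open("d2.pkl","rb"))
w=cv2.resize(d["wrist"]["pixels"][210:410,220:420],(400,400)); s=cv2.resize(d["side"]["pixels"][290:390,260:360],(400,400),interpolation=cv2.INTER_CUBIC)
cv2.imwrite("pics/z.png",np.hstack([w,s])[:,:,::-1])
```

```text
(no output)
```

View pics/z.png

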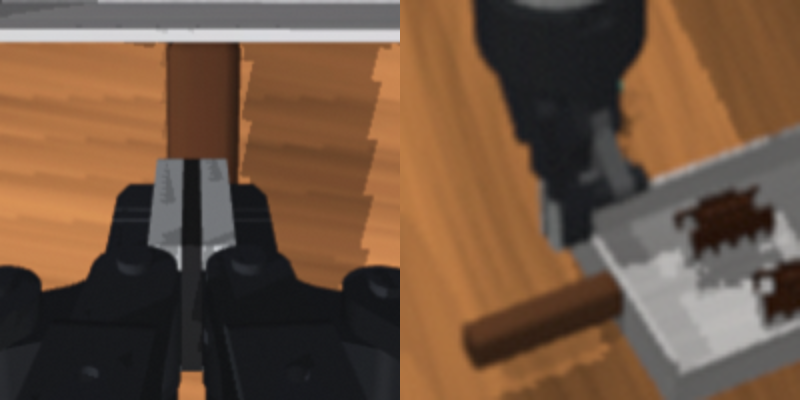

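Run:
```python
import pickle; from h import *
np.set_printoptions(precision=4,suppress=True)
d=pickle.load(open("d2.pkl","rb"));w,s=d["wrist"],d["side"]
for z in(.03,.04,.05,.06,.07,.08,.09): print(z,proj(w,[.4548,-.3121,z]),proj(s,[.4548,-.3121,z]),proj(s,[.453,-.315,z]))
P=[c["camera_matrix"]@np.c_[c["R"],c["t"]] for c in(w,s)]
un=lambda c,p:cv2.undistortPoints(np.array([[p]],float),c["camera_matrix"],np.array(c["distortion"],float),P=c["camera_matrix"])[0].T
for sp in((301.5,351.5),(306,358)):
  X=cv2.triangulatePoints(P[0],P[1],un(w,(316,290)),un(s,sp));X=(X[:3]/X[3]).T;print(X,proj(w,X),proj(s,X))
```

```text
0.03 [[314.0857 273.0977]] [[303.1148 364.6702]] [[302.6023 365.9957]]
0.04 [[314.0189 280.3952]] [[302.9858 361.2073]] [[302.47   362.5333]]
0.05 [[313.9449 288.4759]] [[302.8553 357.704 ]] [[302.3363 359.0305]]
0.06 [[313.8625 297.4724]] [[302.7235 354.1597]] [[302.2012 355.4866]]
0.07 [[313.7702 307.5488]] [[302.5903 350.5739]] [[302.0647 351.9009]]
0.08 [[313.6663 318.9108]] [[302.4556 346.9458]] [[301.9266 348.2729]]
0.09 [[313.5482 331.8193]] [[302.3195 343.2748]] [[301.7871 344.6019]]
[[ 0.4552 -0.3096  0.0634]] [[308.1088 298.9589]] [[302.5222 351.9382]]
[[ 0.4587 -0.315   0.0521]] [[321.9014 283.5037]] [[305.2129 357.6552]]
```

The shut fingertips show about 15–20 mm above the reported TCP height. That would mean the first close went over the top of the handle. The scoop hasn't moved, so I'll reopen, go lower and close gently.

```bash
python3 -m inch '[[0,0,0,0],[0,0,0,0],[0,0,0,0],[0,0,0,0],[0,-0.002,-0.01,0],[0,-0.002,-0.02,0],[0,-0.002,-0.03,0],[0,-0.002,-0.036,0]]' 1 20;  python3 -m inch '[[0,0,0,0],[0,0,0,0],[0,0,0,0],[0,0,0,0]]' 0.3 20
python3 - <<'E'
from cell import bot
import cv2,pickle,numpy as np
d={n:bot.camera(n) for n in("wrist","side")}
pickle.dump(d,open("d3.pkl","wb"))
w=cv2.resize(d["wrist"]["pixels"][150:400,195:445],(400,400)); s=cv2.resize(d["side"]["pixels"][290:390,260:360],(400,400),interpolation=cv2.INTER_CUBIC)
cv2.imwrite("pics/z3.png",np.hstack([w,s])[:,:,::-1])
E
```

```text
time_s: 5.95
position: [0.4541, -0.3136, 0.0026]
eef_rot: [0.996, 0.089, -0.001, -0.001]
force: [-0.4, -0.0, 0.3]
width: 0.0856
gripper_force: 0.0
time_s: 6.35
position: [0.455, -0.3143, 0.0045]
eef_rot: [0.996, 0.089, 0.0, 0.0]
force: [-0.4, -0.2, 0.4]
width: 0.0283
gripper_force: 0.0
```

View pics/z3.png

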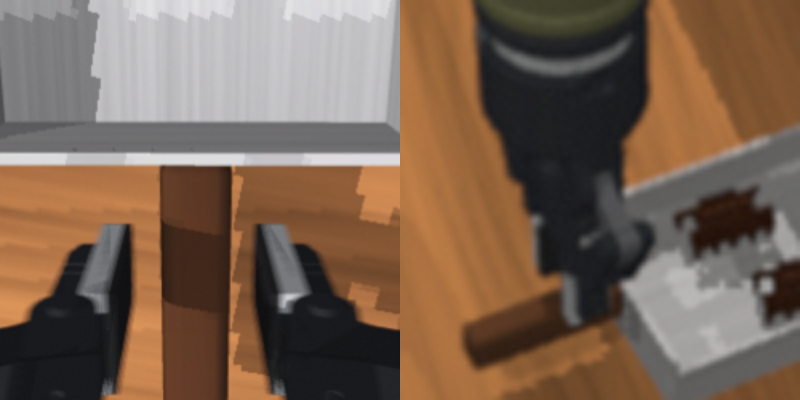

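```bash
python3 -m inch '[[0,0,-0.004,0],[0,0,-0.008,0],[0,0,-0.012,0],[0,0,-0.012,0]]'; python3 -m inch '[[0,0,-0.003,0],[0,0,-0.006,0],[0,0,-0.006,0]]';python3 -m inch '[[0,0,0,0],[0,0,0,0],[0,0,0,0],[0,0,0,0]]' 0 20
python3 - <<'E'
from cell import bot
import cv2,pickle,numpy as np; from h import *
d={n:bot.camera(n) for n in("wrist","side")}
pickle.dump(d,open("d4.pkl","wb"))
for z in (0,.01,.02,.03): print(z,proj(d["side"],[.4545,-.326,z]))
E
```

```text
time_s: 6.85
position: [0.4543, -0.3138, -0.0086]
eef_rot: [0.996, 0.089, -0.0, -0.0]
force: [-0.5, -0.2, -0.5]
width: 0.0255
gripper_force: 0.0
time_s: 7.15
position: [0.4545, -0.3139, -0.0143]
eef_rot: [0.996, 0.089, -0.0, -0.0]
force: [-0.7, -0.4, 0.1]
width: 0.0256
gripper_force: 0.0
time_s: 7.55
position: [0.4546, -0.3141, -0.0139]
eef_rot: [0.996, 0.089, -0.0, -0.0]
force: [0.3, -1.4, -1.1]
width: 0.0172
gripper_force: 22.5
0 [[305.24490136 380.24618465]]
0.01 [[305.12855542 376.90418272]]
0.02 [[305.01095996 373.52321284]]
0.03 [[304.8920974  370.10267212]]
```

```bash
python3 -m inch '[[0,0,0,0],[0,0,0,0],[0,0,0.003,0],[0,0,0.008,0],[0,0,0.014,0],[0,0,0.02,0],[0,0,0.025,0],[0,0,0.025,0]]' 0 120
python3 - <<'E'
from cell import bot
import cv2,pickle,numpy as np
s=bot.sense(); print(s["wrist_torque"])
d={n:bot.camera(n) for n in("wrist","side")}
pickle.dump(d,open("d5.pkl","wb"))
w=cv2.resize(d["wrist"]["pixels"],(400,300)); s=cv2.resize(d["side"]["pixels"][290:410,250:410],(400,300),interpolation=cv2.INTER_CUBIC)
cv2.imwrite("pics/z5.png",np.hstack([w,s])[:,:,::-1])
E
```

```text
time_s: 8.45
position: [0.4552, -0.3145, 0.012]
eef_rot: [0.996, 0.089, 0.001, 0.001]
force: [0.3, -0.1, -2.0]
width: 0.0154
gripper_force: 117.6
[-0.0118607   0.14927503 -0.00554494]
```

View pics/z5.png

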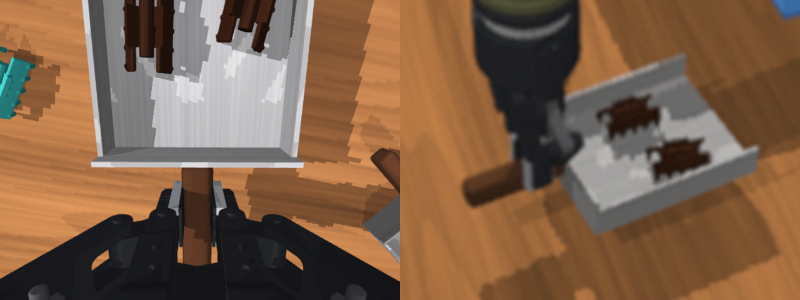

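The scoop is lifted level, with its shadow detached and both claws still on the pan. I'll raise it, then carry it over to the tray.

```bash
python3 -m inch '[[0,0,0.006,0],[0,0,0.02,0],[0,0,0.04,0],[0,0,0.062,0],[0,0,0.084,0],[0,0,0.104,0],[0,0,0.122,0],[0,0,0.134,0]]' >/dev/null; python3 -m inch '[[0,0.005,0,0],[0,0.017,0,-1],[0,0.035,0,-2],[0,0.055,0,-3],[0,0.075,0,-4],[0,0.095,0,-5],[0,0.113,0,-6],[0,0.13,0,-7]]' >/dev/null;  python3 -m inch '[[0.001,0.017,0,-1],[0.003,0.036,0,-1],[0.006,0.057,0,-1],[0.009,0.08,0,-1],[0.012,0.103,0,-1],[0.013,0.124,0,-1],[0.014,0.137,0,-1],[0.014,0.142,0,-1]]'
python3 - <<'E'
from cell import bot
import cv2,pickle,numpy as np; from h import *
np.set_printoptions(precision=3,suppress=True)
s=bot.sense(); print(s["wrist_torque"],s["force"])
d={n:bot.camera(n) for n in("wrist","side","top")}
pickle.dump(d,open("d6.pkl","wb"))
w=cv2.resize(d["wrist"]["pixels"],(400,300)); s=cv2.resize(d["side"]["pixels"][150:330,250:490],(400,300),interpolation=cv2.INTER_CUBIC);
cv2.imwrite("pics/z6.png",np.hstack([w,s])[:,:,::-1])
E
```

```text
time_s: 10.95
position: [0.4674, -0.0391, 0.1441]
eef_rot: [1.0, 0.021, -0.002, -0.001]
force: [-0.7, -0.3, -2.0]
width: 0.0148
gripper_force: 117.7
[-0.031  0.149 -0.011] [-0.658 -0.251 -2.009]
```

View pics/z6.png

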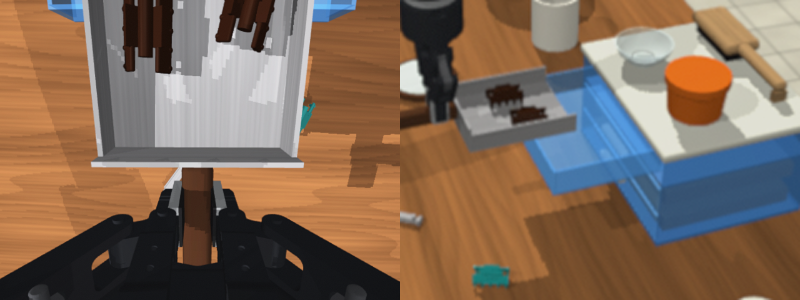

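The wrist and side views show the scoop level, about 50 mm over the tray's front rim, with both claws on it. I'll lower it to the rim and loosen the grip so it pivots lip-down.

```bash
cat > tilt.py <<'E'
from cell import bot
from h import *
from scipy.optimize import least_squares
from scipy.spatial.transform import Rotation as Ro
np.set_printoptions(precision=3,suppress=True)
s=bot.sense(); c=bot.camera("wrist"); im=c["pixels"].astype(int)
hsv=cv2.cvtColor(c["pixels"],cv2.COLOR_RGB2HSV)
# back wall's outer bottom boundary: last grey/bright row going up from the floor below the pan, two columns
rows=[]
for col in (200,230,400,430):
    g=(hsv[:,col,1]<60)&(hsv[:,col,2]>60); r=np.where(g[:330])[0]; rows.append(int(r.max()) if len(r) else -1)
print("t",s["time_s"],"pos",s["position"],"F",s["force"],"T",s["wrist_torque"],"w",s["width"],"rows",rows)
p=s["position"]+np.array([0,0,.0135+.026]); yaw=np.radians(2)
for th in(0,5,10,15,20,25,30,35):
    R=Ro.from_euler("ZY",[yaw,np.radians(th)])
    print(th,"backtop row",proj(c,p+R.apply([[.026,0,.010]]))[0].round(0),"bottom",proj(c,p+R.apply([[.026,.04,-.026]]))[0].round(0),end="; ")
m=cv2.inRange(cv2.cvtColor(c["pixels"],cv2.COLOR_RGB2HSV),(0,60,0),(30,255,75)); m[270:]=0; m[:,:140]=0; m[:,500:]=0
n,l,st,ce=cv2.connectedComponentsWithStats(m); print("\nclaw blobs",[(ce[i].round(0).tolist(),int(st[i,4])) for i in range(1,n) if st[i,4]>300])
E
python3 tilt.py; python3 -m inch '[[0,0,-0.004,0],[0,0,-0.008,0],[0,0,-0.012,0],[0,0,-0.015,0],[0,0,-0.015,0]]'; python3 -m inch '[[0,0,0,0],[0,0,0,0],[0,0,0,0]]' 0 20; python3 tilt.py
```

```text
t 11.1 pos [ 0.468 -0.042  0.145] F [-1.329 -0.954 -2.19 ] T [0.027 0.164 0.008] w 0.015115240328759912 rows [267, 267, 267, 268]
0 backtop row [314. 263.] bottom [221. 235.]; 5 backtop row [314. 259.] bottom [222. 239.]; 10 backtop row [314. 255.] bottom [224. 244.]; 15 backtop row [314. 252.] bottom [225. 248.]; 20 backtop row [314. 250.] bottom [226. 253.]; 25 backtop row [314. 248.] bottom [227. 259.]; 30 backtop row [314. 247.] bottom [228. 264.]; 35 backtop row [314. 246.] bottom [228. 270.]; 
claw blobs [([237.0, 52.0], 7809), ([393.0, 31.0], 4734)]
time_s: 11.65
position: [0.4683, -0.0423, 0.1296]
eef_rot: [1.0, 0.019, -0.001, -0.0]
force: [0.3, 0.7, -1.6]
width: 0.015
gripper_force: 117.7
time_s: 11.95
position: [0.4688, -0.0421, 0.1303]
eef_rot: [1.0, 0.019, 0.0, 0.0]
force: [0.4, 0.2, -0.6]
width: 0.0152
gripper_force: 117.7
t 11.95 pos [ 0.469 -0.042  0.13 ] F [ 0.419  0.206 -0.619] T [-0.013  0.131  0.007] w 0.015239982586248986 rows [267, 267, 267, 268]
0 backtop row [314. 263.] bottom [221. 235.]; 5 backtop row [314. 259.] bottom [222. 239.]; 10 backtop row [314. 255.] bottom [224. 244.]; 15 backtop row [314. 252.] bottom [225. 248.]; 20 backtop row [314. 250.] bottom [226. 253.]; 25 backtop row [314. 248.] bottom [227. 259.]; 30 backtop row [314. 247.] bottom [228. 264.]; 35 backtop row [314. 246.] bottom [228. 270.]; 
claw blobs [([237.0, 52.0], 7802), ([393.0, 31.0], 4740)]
```

```bash
python3 -m inch '[[0,0,0,0],[0,0,0,0],[0,0,0,0],[0,0,0,0]]' 0.2 20; python3 tilt.py
```

```text
time_s: 12.4
position: [0.4687, -0.0421, 0.1301]
eef_rot: [1.0, 0.019, 0.0, 0.0]
force: [0.6, 0.7, -1.6]
width: 0.0173
gripper_force: 32.2
t 12.4 pos [ 0.469 -0.042  0.13 ] F [ 0.567  0.656 -1.629] T [ 0.001  0.082 -0.041] w 0.01731943565339414 rows [267, 267, 268, 268]
0 backtop row [314. 263.] bottom [221. 235.]; 5 backtop row [314. 259.] bottom [222. 239.]; 10 backtop row [314. 255.] bottom [224. 244.]; 15 backtop row [314. 252.] bottom [225. 248.]; 20 backtop row [314. 250.] bottom [226. 253.]; 25 backtop row [314. 248.] bottom [227. 259.]; 30 backtop row [314. 247.] bottom [228. 264.]; 35 backtop row [314. 246.] bottom [228. 270.]; 
claw blobs [([237.0, 52.0], 7822), ([393.0, 31.0], 4742)]
```

```bash
python3 -m inch '[[0,0,0,0],[0,0,0,0],[0,0,0,0]]' 0.205 20; python3 tilt.py; python3 -m inch '[[0,0,0.003,0],[0,0,0.007,0],[0,0,0.011,0],[0,0,0.015,0],[0,0,0.015,0]]'; python3 tilt.py
```

```text
time_s: 12.75
position: [0.4687, -0.0421, 0.1301]
eef_rot: [1.0, 0.019, -0.0, 0.0]
force: [0.7, -0.5, -1.9]
width: 0.0176
gripper_force: 17.2
t 12.75 pos [ 0.469 -0.042  0.13 ] F [ 0.673 -0.537 -1.864] T [0.033 0.095 0.043] w 0.017617473165526584 rows [267, 267, 268, 268]
0 backtop row [314. 263.] bottom [221. 235.]; 5 backtop row [314. 259.] bottom [222. 239.]; 10 backtop row [314. 255.] bottom [224. 244.]; 15 backtop row [314. 252.] bottom [225. 248.]; 20 backtop row [314. 250.] bottom [226. 253.]; 25 backtop row [314. 248.] bottom [227. 259.]; 30 backtop row [314. 247.] bottom [228. 264.]; 35 backtop row [314. 246.] bottom [228. 270.]; 
claw blobs [([237.0, 52.0], 7818), ([393.0, 31.0], 4741)]
time_s: 13.3
position: [0.4692, -0.0422, 0.1457]
eef_rot: [1.0, 0.019, 0.001, 0.0]
force: [0.7, 0.6, -2.5]
width: 0.0173
gripper_force: 17.2
t 13.3 pos [ 0.469 -0.042  0.146] F [ 0.662  0.596 -2.521] T [ 0.029  0.162 -0.012] w 0.01732979791673004 rows [267, 267, 268, 268]
0 backtop row [314. 263.] bottom [221. 235.]; 5 backtop row [314. 259.] bottom [222. 239.]; 10 backtop row [314. 255.] bottom [224. 244.]; 15 backtop row [314. 252.] bottom [225. 248.]; 20 backtop row [314. 250.] bottom [226. 253.]; 25 backtop row [314. 248.] bottom [227. 259.]; 30 backtop row [314. 247.] bottom [228. 264.]; 35 backtop row [314. 246.] bottom [228. 270.]; 
claw blobs [([237.0, 52.0], 7837), ([393.0, 31.0], 4743)]
```

```bash
python3 -m inch '[[0,0,-0.005,0],[0,0,-0.01,0],[0,0,-0.014,0],[0,0,-0.014,0]]'; python3 -m inch '[[0,0,0,0],[0,0,0,0],[0,0,0,0]]' 0.208; python3 -m inch '[[0,0,0.003,0],[0,0,0.006,0],[0,0,0.008,0],[0,0,0.008,0]]'; python3 tilt.py
```

```text
time_s: 13.75
position: [0.4681, -0.0421, 0.1303]
eef_rot: [1.0, 0.019, -0.001, -0.0]
force: [0.2, -0.1, -1.9]
width: 0.0177
gripper_force: 17.2
time_s: 14.05
position: [0.4688, -0.0422, 0.1313]
eef_rot: [1.0, 0.019, 0.0, 0.0]
force: [-0.5, -0.3, -1.1]
width: 0.0175
gripper_force: 8.2
time_s: 14.45
position: [0.469, -0.0422, 0.1395]
eef_rot: [1.0, 0.02, 0.0, 0.0]
force: [0.5, 0.3, -2.0]
width: 0.0177
gripper_force: 8.2
t 14.45 pos [ 0.469 -0.042  0.14 ] F [ 0.454  0.336 -2.013] T [-0.014  0.057 -0.021] w 0.01774590092316219 rows [263, 263, 263, 263]
0 backtop row [314. 263.] bottom [221. 235.]; 5 backtop row [314. 259.] bottom [222. 239.]; 10 backtop row [314. 255.] bottom [224. 244.]; 15 backtop row [314. 252.] bottom [225. 248.]; 20 backtop row [314. 250.] bottom [226. 253.]; 25 backtop row [314. 248.] bottom [227. 259.]; 30 backtop row [314. 247.] bottom [228. 264.]; 35 backtop row [314. 246.] bottom [228. 270.]; 
claw blobs [([243.0, 59.0], 7377), ([388.0, 37.0], 5249)]
```

```bash
python3 -m inch '[[0.003,0,0.007,0],[0.006,0,0.014,0],[0.01,0,0.021,0],[0.014,0,0.028,0],[0.018,0,0.035,0],[0.022,0,0.042,0],[0.025,0,0.048,0],[0.025,0,0.048,0]]'; python3 tilt.py
```

```text
time_s: 15.3
position: [0.4949, -0.0423, 0.1879]
eef_rot: [1.0, 0.02, 0.001, 0.0]
force: [-0.4, 0.2, -0.8]
width: 0.0176
gripper_force: 8.3
t 15.3 pos [ 0.495 -0.042  0.188] F [-0.385  0.232 -0.838] T [-0.033 -0.133 -0.038] w 0.01761117569602691 rows [276, 276, 276, 275]
0 backtop row [314. 263.] bottom [221. 235.]; 5 backtop row [314. 258.] bottom [222. 239.]; 10 backtop row [314. 255.] bottom [224. 244.]; 15 backtop row [314. 252.] bottom [225. 248.]; 20 backtop row [314. 249.] bottom [226. 253.]; 25 backtop row [314. 248.] bottom [227. 259.]; 30 backtop row [314. 246.] bottom [228. 264.]; 35 backtop row [314. 246.] bottom [228. 270.]; 
claw blobs []
```

Run:
```python
from cell import bot
import cv2,pickle,numpy as np
d={n:bot.camera(n) for n in("wrist","side","top")}
pickle.dump(d,open("d7.pkl","wb"))
R=lambda a,w,h:cv2.resize(a,(w,h),interpolation=cv2.INTER_CUBIC)
s=R(d["side"]["pixels"][170:290,280:440],400,300);w=R(d["wrist"]["pixels"],400,300);t=R(d["top"]["pixels"][160:260,230:363],400,300)
cv2.imwrite("pics/z7.png",np.vstack([np.hstack([w,s]),np.hstack([t,t*0])])[:,:,::-1])
```

```text
(no output)
```

View pics/z7.png

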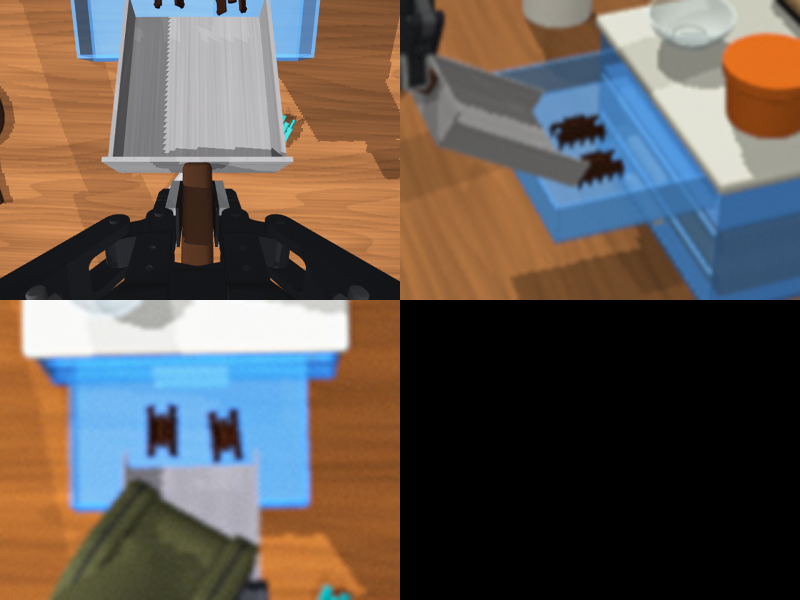

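Both claws are in the tray, clear of the lip: in the top crop at (162,430) and (226,435), between the tray's walls. I'll reverse the path on the rim to level the scoop, then grip it hard.

```bash
python3 -m inch '[[-0.004,0,-0.007,0],[-0.008,0,-0.014,0],[-0.012,0,-0.021,0],[-0.016,0,-0.028,0],[-0.019,0,-0.035,0],[-0.022,0,-0.042,0],[-0.025,0,-0.048,0],[-0.025,0,-0.052,0]]'; python3 -m inch '[[0,0,-0.004,0],[0,0,-0.006,0],[0,0,-0.006,0]]'; python3 tilt.py
```

```text
time_s: 16.3
position: [0.4679, -0.0421, 0.1345]
eef_rot: [1.0, 0.019, -0.001, -0.0]
force: [-0.5, 0.6, -0.2]
width: 0.018
gripper_force: 8.2
time_s: 16.6
position: [0.4686, -0.042, 0.1289]
eef_rot: [1.0, 0.02, -0.0, -0.0]
force: [-0.4, 0.5, 0.1]
width: 0.0179
gripper_force: 8.1
t 16.6 pos [ 0.469 -0.042  0.129] F [-0.403  0.508  0.128] T [-0.015  0.104 -0.009] w 0.01794304430835607 rows [266, 266, 266, 266]
0 backtop row [314. 263.] bottom [221. 235.]; 5 backtop row [314. 259.] bottom [222. 239.]; 10 backtop row [314. 255.] bottom [224. 244.]; 15 backtop row [314. 252.] bottom [225. 248.]; 20 backtop row [314. 250.] bottom [226. 253.]; 25 backtop row [314. 248.] bottom [227. 259.]; 30 backtop row [314. 247.] bottom [228. 264.]; 35 backtop row [314. 246.] bottom [228. 270.]; 
claw blobs []
```

```bash
python3 -m inch '[[0,0,0,0],[0,0,0,0],[0,0,0,0],[0,0,0.008,0],[0,0,0.02,0],[0,0,0.03,0],[0,-0.01,0.032,0],[0,-0.03,0.032,0]]' 0 120; python3 -m inch '[[0,-0.025,0,0],[0,-0.055,0,0],[-0.003,-0.09,0,0],[-0.006,-0.125,0,0],[-0.01,-0.16,0,0],[-0.014,-0.195,0,0],[-0.014,-0.215,0,0],[-0.014,-0.223,0,0]]'; python3 -m inch '[[0,0,-0.01,0],[0,0,-0.03,0],[0,0,-0.055,0],[0,0,-0.08,0],[0,0,-0.1,0],[0,0,-0.12,0],[0,0,-0.135,0],[0,0,-0.145,0]]';python3 -m inch '[[0,0,-0.01,0],[0,0,-0.017,0],[0,0,-0.022,0],[0,0,-0.022,0]]'; python3 tilt.py
```

```text
time_s: 17.45
position: [0.4692, -0.0714, 0.1615]
eef_rot: [1.0, 0.021, 0.0, -0.0]
force: [0.0, -0.3, -1.3]
width: 0.0149
gripper_force: 118.2
time_s: 18.25
position: [0.4535, -0.2989, 0.1613]
eef_rot: [1.0, 0.017, 0.0, 0.001]
force: [-0.5, 0.3, -2.4]
width: 0.0153
gripper_force: 118.1
time_s: 19.05
position: [0.4543, -0.2924, 0.0144]
eef_rot: [1.0, 0.021, -0.001, -0.001]
force: [-0.4, 0.3, -1.8]
width: 0.0149
gripper_force: 118.2
time_s: 19.45
position: [0.4546, -0.295, -0.0062]
eef_rot: [1.0, 0.019, -0.0, -0.0]
force: [0.2, -0.1, -2.4]
width: 0.0149
gripper_force: 118.2
t 19.45 pos [ 0.455 -0.295 -0.006] F [ 0.217 -0.145 -2.37 ] T [-0.007  0.074  0.004] w 0.014884895081464223 rows [265, 265, 265, 265]
0 backtop row [314. 263.] bottom [221. 235.]; 5 backtop row [314. 259.] bottom [222. 239.]; 10 backtop row [314. 255.] bottom [224. 244.]; 15 backtop row [314. 252.] bottom [225. 248.]; 20 backtop row [314. 250.] bottom [226. 253.]; 25 backtop row [314. 248.] bottom [227. 259.]; 30 backtop row [314. 247.] bottom [228. 264.]; 35 backtop row [314. 246.] bottom [229. 270.]; 
claw blobs []
```

```bash
python3 -m inch '[[0,0,-0.002,0],[0,0,-0.004,0],[0,0,-0.004,0]]'; python3 -m inch '[[0,0,0,0],[0,0,0,0],[0,0,-0.001,0],[0,0,-0.003,0],[0,0,-0.003,0]]' 0.208; python3 -m inch '[[0,0,0,0],[0,0,0,0],[0,0,0,0],[0,0,0,0]]' 0.6; python3 -m inch '[[0,0,0.01,0],[0,0,0.03,0],[0,0,0.06,0],[0,0,0.09,0],[0,0,0.12,0],[0,0,0.15,0],[0,0,0.16,0],[0,0,0.16,0]]'
python3 - <<'E'
from cell import bot
import pickle; from h import *
np.set_printoptions(precision=3,suppress=True)
d={n:bot.camera(n) for n in("wrist","side","top")}; pickle.dump(d,open("d8.pkl","wb"))
u=lambda b:b.astype(np.uint8)
for n in("top","side"):
    c=d[n]; im=c["pixels"]; hsv=cv2.cvtColor(im,cv2.COLOR_RGB2HSV)
    T=proj(c,[[.657+x,-.035+y,.103] for x,y in((-.072,-.1),(-.072,.1),(.05,.1),(.05,-.1))])
    m=np.zeros(im.shape[:2],np.uint8); cv2.fillPoly(m,[T.astype(np.int32)],1)
    m&=u((hsv[...,2]<95)&((hsv[...,0]<25)|(hsv[...,0]>165)))
    k,l,s,ce=cv2.connectedComponentsWithStats(m)
    print(n,[(s[i,4],ray(c,ce[i],.113)) for i in range(1,k) if s[i,4]>15])
c=d["wrist"]; hsv=cv2.cvtColor(c["pixels"],cv2.COLOR_RGB2HSV)
m=u((hsv[...,1]<60)&(hsv[...,2]>90)); m[:,:100]=0; m[300:]=0
for col in(230,280,350,400):
    r=np.where(m[:,col])[0]; print(col,r.min(),r.max(),ray(c,(col,r.max()),.036))
E
```

```text
time_s: 19.8
position: [0.4549, -0.2955, -0.0095]
eef_rot: [1.0, 0.019, 0.0, 0.0]
force: [-1.7, -0.3, 2.3]
width: 0.015
gripper_force: 118.6
time_s: 20.3
position: [0.4546, -0.2951, -0.0131]
eef_rot: [1.0, 0.019, -0.0, -0.0]
force: [-0.9, -0.9, -1.0]
width: 0.0176
gripper_force: 8.1
time_s: 20.7
position: [0.4548, -0.2951, -0.0129]
eef_rot: [1.0, 0.02, 0.0, 0.0]
force: [0.3, -0.9, -1.4]
width: 0.051
gripper_force: 0.0
time_s: 21.5
position: [0.4556, -0.2956, 0.1488]
eef_rot: [1.0, 0.02, 0.001, 0.001]
force: [0.2, -0.1, 0.2]
width: 0.051
gripper_force: 0.0
top [(np.int32(64), array([ 0.651, -0.01 ,  0.113])), (np.int32(56), array([ 0.65 , -0.065,  0.113]))]
side [(np.int32(111), array([ 0.652, -0.007,  0.113])), (np.int32(115), array([ 0.65 , -0.063,  0.113]))]
230 0 299 [ 0.393 -0.231  0.036]
280 0 195 [ 0.478 -0.269  0.036]
350 0 195 [ 0.48  -0.321  0.036]
400 293 299 [ 0.398 -0.366  0.036]
```

```bash
python3 -c "
from cell import bot
print(bot.close_job())"
```

```text
the job is handed in; nothing more can be done
None
```

Handed in at about 21.5 s: both claws measured inside the pull-out tray from two cameras; the empty scoop is released on the table with the gripper clear, flat by position readings rather than a final picture, and no verdict was returned.

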